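# Gauge two used sleeves and sort them

### The job

At the used moped parts stall, check the two plain steel sleeves on the leaning stepped gauge pin, in either order and one at a time: slide a sleeve along the pin as far as it will go without forcing it, pause there a moment, then put it away before you try the other. A sleeve that goes all the way down to the plate around the foot of the pin fits and belongs in the round tin; a sleeve that stops at the step part-way down belongs in the rectangular box. Leave the other parts on the stall where they are.

Things in the scene. Friction and masses are not known exactly. Their poses are not given: they have to be found in the camera images.
- sleeve_a: One of two loose plain steel sleeves (thick tubes), alike from the side: outer diameter 36 mm, length 40 mm, about 0.2 kg, upright on the table at the start. One has a 23 mm bore, the other 17 mm; which is which is for the gauge to tell. Origin: the middle of the tube, 20 mm from each end; z along the bore.
- sleeve_b: The other loose steel sleeve: outer diameter 36 mm, length 40 mm, same description and same frame (origin in the middle, z along the bore).
- gauge_pin: Fixed stepped gauge pin, square on a dark 70 x 70 mm inclined plate: leans 30 degrees from vertical, away from the robot. Origin: foot of the pin on the plate, 50 mm up; z along the pin to its tip, y level. Along z: 20 mm diameter to 28 mm, cone to 31, 14 mm diameter to 52, blunt tip at 56. A 23 mm bore reaches the plate (sleeve at z = 20), a 17 mm bore stops at the step (z about 49).
- gauge_stand: Fixed grey foot of the gauge, 130 x 110 mm on the table and 14 mm thick with a support under the inclined plate. Origin on the table under the foot of the pin. The plate's upper edge, on the -x side of this frame (towards the robot), is about 68 mm above the table; the pin leans to +x.
- tin: Fixed round open aluminium tin for the sleeves that fit: 164 mm across the rim, 156 mm across the foot, 45 mm high, floor 4 mm thick, wall 3 mm. Origin at the centre of its underside, on the table.
- box: Fixed rectangular open grey plastic box for the sleeves that do not fit: 170 mm along its x, 150 mm along its y, 50 mm high, walls and floor 5 mm. Origin at the centre of its underside, on the table.
- piston: Bystander: small aluminium piston, 42 mm diameter, 45 mm high, upright. Origin under its centre.
- spark_plug: Bystander: spark plug lying down, 76 mm long along its x, 20 mm thick. Origin on the table under it.
- sprocket: Bystander: flat toothed sprocket, 64 mm diameter, 10 mm thick at its hub. Origin under its centre.
- wrench: Bystander: wrench lying flat, 160 mm along its x. Origin under its middle.
- cylinder_head: Bystander: finned cylinder, 85 x 85 mm, 62 mm high. Origin under its centre.
Things that resemble listed ones, but are neither listed nor needed, are in the scene too. What is shaped like the sleeve_a but blue is not meant.

How it is judged:
By the outcome, as a careful person would: the job done as asked, in the order asked, and still so for the second after the job is handed in, with the robot touching nothing.
It also fails if it takes over 72 s, if anything falls off the work surface, if the arm or the gripper's body presses on something with over 40 N, if the wrist force passes 120 N, or if a joint passes its speed limit or range.

### The arm

A 6-joint arm with a two-finger parallel gripper is mounted at the origin on the work surface. World frame = base frame: x ahead of the robot, y to its left, z up, the work surface at z = 0. Lengths are in m, angles in rad, forces in N, time in s.
With the tool pointing down it reaches from about 0.275 to 0.825 m from the base axis. Payload 4.9 kg.
Tool frame: the origin (TCP) lies at the very end of the fingers, on their centre line; the grasp point (between the pads) lies 19 mm behind it; z points along the fingers, y is the line along which they close (so a half turn about z gives the same grasp; the last joint's range is limited). The gripper opens to 85 mm and grips with 20 to 120 N. Pads are 22 mm wide; open, the fingers measure 114 mm over their backs; the gripper's body (76 mm by 85 mm) begins 54 mm behind the grasp point. The pads swing forward as they close: fully open they stand 13 mm farther back than shut.
Start: joints at [-1.335, 0.326, -0.193, 1.052, 0, 1.437], TCP at [0.199, -0.513, 0.231] pointing down, gripper open.
Joint ranges: [-2.65, 2.65], [-0.97, 1.79], [-1.3, 1.35], [-1.93, 2.1], [-1.47, 1.37], [-3.14, 3.14]. Speed limits (rad/s): [2.57, 2.57, 3.14, 3.14, 3.14, 3.14].

### API

Orientations are given as [roll, pitch, yaw] about the fixed x, y, z axes, in that order (R = Rz(yaw) Ry(pitch) Rx(roll)).
In Python, from station import arm gives the robot as it stands.
- The arm moves only by the tool arm_command, never from a script. Its argument "rows" is a list of rows, each a list of 5 numbers: the finger opening in cm, from 0 to 8.54, then the shift along the world's x, y, z in cm, then the turn about the world's z in rad. In form: [[claw, dx, dy, dz, spin], ...]. A call has 1 to 8 rows; each row shifts and turns the commanded pose from where the row before left it; what a row does not reach is not made up. A row lasts 1/12 s, in which the tool goes at most 41.7 mm and 7.16 degrees, less where a joint would pass 70% of its speed; a pose out of reach is approached as far as the arm can. A call with a gripper value outside its range is refused whole. The fingers move at their own pace and stop on an object; the grip force is fixed at half the most. Time passes only in rows, so rows that do not move let the fingers close. It gives the time, the measured TCP pose, the force, the opening and the grip force at its end, in the units of the state.
- arm.sense(): the state, without advancing time (a new reading comes with each control period).
- arm.get_image(name): name is "scene" or "top"; returns a dict with "img" (480x640x3 uint8, red, green, blue), "fx", "fy", "cx", "cy" (pixels), "origin" and "attitude" of the camera in the world. Camera axes: x right, y down, z forward; pixel columns grow to the right and rows downward; lengths in m; the calibration is good to about 2 mm. A picture is of the moment at which its call begins. There is no depth.
- arm.sign_off(): hands the job in; it is judged then, once.
The state is a dict: "time": time; "joint_positions": joint angles; "qvel": joint speeds; "tau": joint torques, N m; "ee_pos": TCP position; "tcp_rot": TCP orientation; "ft_force": force on the tool from outside, world axes, zero at the start; "ft_torque": the same for the moment, N m; "width": finger opening in m; "grasp_force": force on a finger pad.
Only numpy, scipy, OpenCV 4.12 (cv2) and the standard library are available. Lean on these libraries where they do the work, as an engineer would, in place of code of your own. Each camera call takes 0.05 s, during which the arm holds its last target. There are 200 camera calls.

## Working session

There is one attempt and no reset: what is moved stays moved. The work goes in short steps, Python scripts to look and compute and a tool call to move; the robot and the scene stay as the last step left them, time stands still between calls to the robot, and variables do not carry over. Pictures are saved under pics/ and viewed, at most 10 in all, crops included, and the job is handed in when it is done.

Besides the shell and the picture viewer there is one more tool, called by a JSON object that holds its "name" and its "arguments", one argument or row to a line. arm_command: Moves the arm, as the interface text tells. Its arguments: {"type":"object","properties":{"rows":{"type":"array","items":{"type":"array","items":{"type":"number"}}}},"required":["rows"]}

```bash
ls; mkdir -p pics
python3 - <<'E'
from station import arm
import cv2
for n in("scene","top"):
    d=arm.get_image(n);cv2.imwrite(f"pics/{n}0.png",d["img"][:,:,::-1])
    print(n,{k:v for k,v in d.items() if k!="img"})
print(arm.sense())
E
```

```text
pics
scene {'fx': 533.1136716544689, 'fy': 533.1136716544689, 'cx': 318.5153402210249, 'cy': 243.03982959128615, 'origin': array([1.03244232, 0.37722053, 0.77174911]), 'attitude': array([-2.41532612,  0.0073032 ,  2.17863608])}
top {'fx': 521.0695664452345, 'fy': 521.0695664452345, 'cx': 315.55921810458375, 'cy': 241.14209420053945, 'origin': array([0.44312077, 0.01857756, 1.07496489]), 'attitude': array([-3.08095044e+00, -3.06425840e-03, -1.56815619e+00])}
{'time': 0.1, 'joint_positions': array([-1.33518295e+00,  3.26889616e-01, -1.93456915e-01,  1.05200262e+00,
       -3.42553103e-05,  1.43662399e+00]), 'qvel': array([ 0.00058257, -0.00302465,  0.00341898, -0.00083355, -0.00080919,
       -0.00092601]), 'tau': array([ 2.78407861e-04, -4.44238865e+01,  2.63037819e+01,  7.85741518e-03,
       -2.21747409e-04,  2.25040296e-06]), 'ee_pos': array([ 0.19867359, -0.51231659,  0.23057956]), 'tcp_rot': array([-3.14004920e+00, -1.73774088e-04,  3.69785610e-01]), 'ft_force': array([0.29090396, 0.61417217, 0.26261494]), 'ft_torque': array([-0.02712967, -0.00978409, -0.03678161]), 'grasp_force': 0.0, 'width': 0.08556302226328719}
```

View pics/scene0.png

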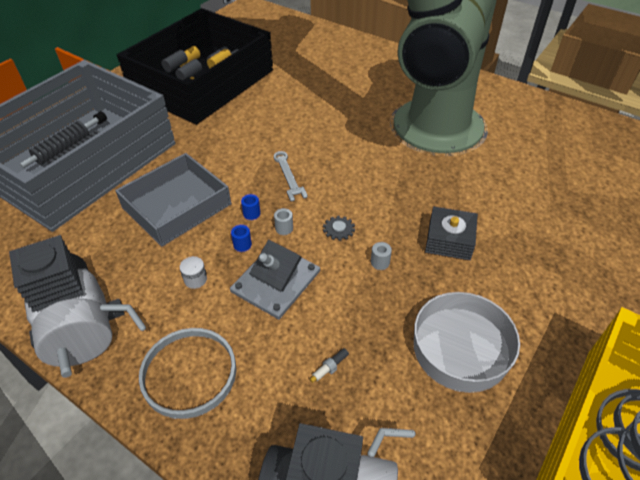

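View pics/top0.png

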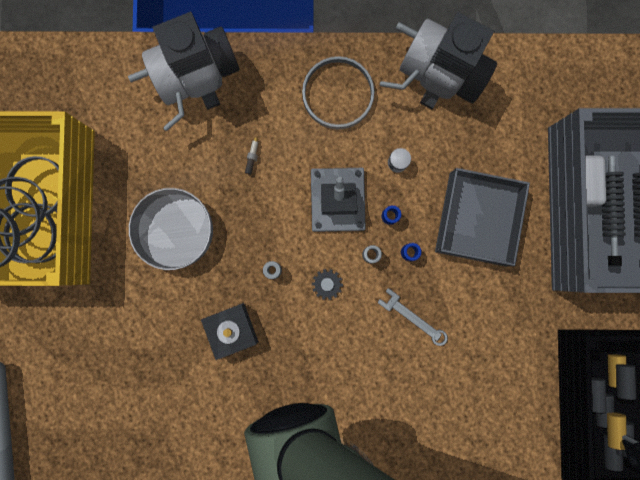

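The scene view shows grey sleeves at (283,221) and (381,256), and blue ones at (251,206) and (241,238). The gauge is at (275,272), the tin at (467,340) and the box at (175,198).

The top view shows these candidates for a sleeve:
- **Grey rings:** (272,270) and (372,255). These are the ones I want.
- **Blue rings:** (392,215) and (411,252). Excluded by colour.
- **Piston:** (400,159), solid.
- **Sprocket:** (327,285), flat.
- **Large ring:** (338,92), a tin look-alike.

Next I'll measure positions and make a close crop to check the choice.

```bash
cat > h.py <<'E'
import numpy as np,cv2
from scipy.spatial.transform import Rotation as R
def ray(d,u,v):
    r=R.from_euler('xyz',d["attitude"]).apply([(u-d["cx"])/d["fx"],(v-d["cy"])/d["fy"],1]);return d["origin"],r
def plane(d,u,v,z):
    o,r=ray(d,u,v);return o+r*(z-o[2])/r[2]
def tri(d1,p1,d2,p2):
    o1,r1=ray(d1,*p1);o2,r2=ray(d2,*p2)
    s=np.linalg.lstsq(np.c_[r1,-r2],o2-o1,rcond=None)[0]
    a,b=o1+s[0]*r1,o2+s[1]*r2;return (a+b)/2,np.linalg.norm(a-b)
def proj(d,p):
    c=R.from_euler('xyz',d["attitude"]).inv().apply(np.array(p)-d["origin"]);return d["cx"]+d["fx"]*c[0]/c[2],d["cy"]+d["fy"]*c[1]/c[2]
def grey(img,smax=60,vmin=0):
    h=cv2.cvtColor(img,cv2.COLOR_RGB2HSV);return ((h[...,1]<smax)&(h[...,2]>vmin)).astype(np.uint8)*255
E
python3 - <<'E'
from station import arm
from h import *
np.set_printoptions(precision=4,suppress=True)
d=arm.get_image("top");s=arm.get_image("scene")
m=grey(d["img"],70,60)
cs,_=cv2.findContours(m,cv2.RETR_EXTERNAL,cv2.CHAIN_APPROX_NONE)
for c in cs:
    if cv2.contourArea(c)<150: continue
    (u,v),(w,h),a=cv2.minAreaRect(c)
    print((round(u,1),round(v,1)),(round(w,1),round(h,1)),round(a,1),cv2.contourArea(c),"z0",plane(d,u,v,0)[:2],"z40",plane(d,u,v,.04)[:2])
a=cv2.resize(d["img"][140:310,250:450],None,fx=4,fy=4,interpolation=cv2.INTER_CUBIC)[:600]
b=cv2.resize(s["img"][190:320,220:400],None,fx=4,fy=4,interpolation=cv2.INTER_CUBIC)
cv2.imwrite("pics/ctop.png",a[:,:,::-1]);cv2.imwrite("pics/cscene.png",b[:,:,::-1])
E
```

```text
(316.5, 457.0) (69.0, 44.0) 0.0 1614.0 z0 [0.0724 0.0124] z40 [0.0862 0.0126]
(289.0, 449.6) (54.1, 82.7) 79.8 1541.5 z0 [0.087  0.0679] z40 [0.1002 0.0661]
(4.5, 421.5) (9.0, 115.0) 0.0 613.0 z0 [0.1415 0.643 ] z40 [0.1527 0.6198]
(228.1, 335.0) (29.5, 49.5) 3.2 700.0 z0 [0.3158 0.1936] z40 [0.3206 0.1871]
(413.9, 318.5) (79.6, 18.6) 36.9 764.5 z0 [ 0.3501 -0.1864] z40 [ 0.3536 -0.1788]
(327.0, 284.0) (30.0, 30.0) 90.0 549.0 z0 [ 0.4202 -0.0083] z40 [ 0.421  -0.0073]
(271.5, 269.5) (17.0, 17.0) 90.0 237.5 z0 [0.4496 0.106 ] z40 [0.4494 0.1028]
(371.7, 253.9) (18.0, 19.0) 71.6 260.5 z0 [ 0.4822 -0.1004] z40 [ 0.4808 -0.096 ]
(7.0, 237.5) (53.0, 14.0) 90.0 175.5 z0 [0.5141 0.6523] z40 [0.5115 0.6287]
(169.5, 229.0) (82.0, 83.0) 90.0 5322.0 z0 [0.5327 0.3176] z40 [0.5294 0.3064]
(20.1, 207.0) (58.0, 26.7) 48.2 332.0 z0 [0.5776 0.6277] z40 [0.5726 0.605 ]
(483.8, 216.1) (78.6, 86.5) 10.2 6330.5 z0 [ 0.5615 -0.3335] z40 [ 0.5571 -0.3204]
(337.6, 199.2) (63.4, 53.8) 88.8 3246.0 z0 [ 0.5958 -0.0301] z40 [ 0.5901 -0.0283]
(398.5, 159.5) (21.2, 24.0) 45.0 407.0 z0 [ 0.6796 -0.1572] z40 [ 0.6708 -0.1507]
(551.4, 208.0) (164.0, 3.9) 88.6 228.0 z0 [ 0.5787 -0.4743] z40 [ 0.5737 -0.456 ]
(566.0, 204.5) (173.1, 3.3) 88.8 202.5 z0 [ 0.5862 -0.505 ] z40 [ 0.5809 -0.4855]
(609.0, 200.0) (184.0, 60.0) 90.0 9164.5 z0 [ 0.5959 -0.5948] z40 [ 0.5902 -0.572 ]
(337.8, 92.2) (72.1, 71.4) 45.0 4042.5 z0 [ 0.8223 -0.0304] z40 [ 0.8082 -0.0286]
(174.7, 67.2) (94.0, 89.0) 54.9 4118.0 z0 [0.8749 0.3134] z40 [0.8588 0.3024]
(476.0, 44.5) (89.0, 326.0) 90.0 11897.0 z0 [ 0.9265 -0.3231] z40 [ 0.9085 -0.3104]
(66.0, 15.5) (31.0, 132.0) 90.0 2887.0 z0 [0.986  0.5456] z40 [0.9658 0.526 ]
```

View pics/ctop.png

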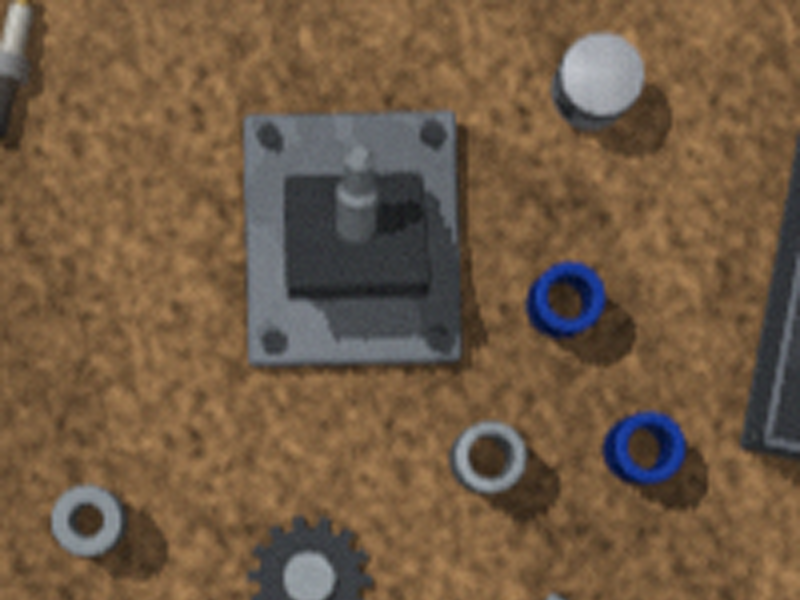

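View pics/cscene.png

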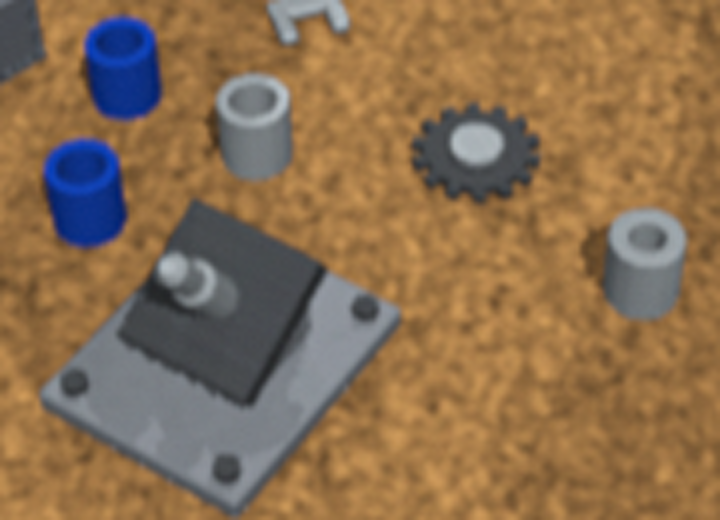

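The crops show plain grey open-bored tubes at top-view (272,270), small bore, and (372,254), wide bore. Both match the description, and the blue ones are excluded. The pin tip is at about top (339.2,178.7) and scene (263,257). I'll triangulate the gauge next.

Run:
```python
from station import arm
from h import *
np.set_printoptions(precision=4,suppress=True)
d=arm.get_image("top");s=arm.get_image("scene")
T=lambda u,v:(250+(u+.5)/4-.5,140+(v+.5)/4-.5); S=lambda u,v:(220+(u+.5)/4-.5,190+(v+.5)/4-.5)
print("tip",tri(d,T(358,157),s,S(172,268)))
print("corners",[plane(d,*T(*c),.014) for c in((245,117),(453,112),(460,360),(250,365))])
print("corners sc",[plane(s,*S(*c),.014) for c in((398,318),(233,505),(42,395))])
print("upper plate edge z68",[plane(d,*T(*c),.066) for c in((288,297),(428,292))],[plane(s,*S(*c),.068) for c in((196,200),(325,268))])
m=grey(d["img"],70,90); sm=grey(s["img"],70,60)
for n,(x0,y0) in {"R":(372,254),"L":(272,270)}.items():
    k=m[y0-16:y0+17,x0-16:x0+17]
    c=max(cv2.findContours(k,cv2.RETR_EXTERNAL,cv2.CHAIN_APPROX_NONE)[0],key=cv2.contourArea)
    (u,v),r=cv2.minEnclosingCircle(c); e=cv2.fitEllipse(c); print(n,u+x0-16,v+y0-16,r,e,plane(d,e[0][0]+x0-16,e[0][1]+y0-16,.04))
print("scene tops z40: R",plane(s,*S(254,99),.04),"L",plane(s,*S(646,238),.04))
print("tin rim z45",plane(d,170.5,228.5,.045),"box",plane(d,483.8,216.1,.05))
```

```text
tip (array([ 0.6206, -0.0284,  0.0972]), np.float64(0.0004891997195077176))
corners [array([0.6565, 0.0255, 0.014 ]), array([ 0.6594, -0.0815,  0.014 ]), array([ 0.5314, -0.0847,  0.014 ]), array([0.5285, 0.0226, 0.014 ])]
corners sc [array([0.5346, 0.0255, 0.014 ]), array([0.6578, 0.0258, 0.014 ]), array([ 0.6597, -0.0794,  0.014 ])]
upper plate edge z68 [array([0.5576, 0.004 , 0.066 ]), array([ 0.5602, -0.0642,  0.066 ])] [array([ 0.5658, -0.0617,  0.068 ]), array([0.5652, 0.0088, 0.068 ])]
R 371.5714282989502 253.5 9.258576393127441 ((15.984868049621582, 15.442387580871582), (16.897607803344727, 17.421024322509766), 167.76416015625) [ 0.4818 -0.0967  0.04  ]
L 271.0 269.5 9.013978004455566 ((15.040788650512695, 15.538409233093262), (16.56391716003418, 17.51767349243164), 21.615909576416016) [0.4493 0.1037 0.04  ]
scene tops z40: R [ 0.4799 -0.0969  0.04  ] L [0.4498 0.1038 0.04  ]
tin rim z45 [0.5299 0.3031 0.045 ] box [ 0.5559 -0.3171  0.05  ]
```

Tip height is 0.097, against 0.0985 expected, so the measurement holds. I'll go to the right sleeve first.

{"name": "arm_command", "arguments": {
  "rows": [
    [5.5,1.8,2.6,0,-0.09],
    [5.5,1.8,2.6,0,-0.09],
    [5.5,1.8,2.6,0,-0.09],
    [5.5,1.8,2.6,0,-0.085],
    [5.5,1.8,2.6,0,0],
    [5.5,1.8,2.6,0,0],
    [5.5,1.8,2.6,0,0],
    [5.5,1.8,2.6,0,0]
  ]
}}

```text
time: 0.97
ee_pos: [0.3434, -0.3035, 0.2314]
tcp_rot: [3.141, -0.0, 0.014]
ft_force: [-0.2, -0.1, -0.2]
width: 0.0547
grasp_force: 0.0
```

{"name": "arm_command", "arguments": {
  "rows": [
    [5.5,1.8,2.6,0,0],
    [5.5,1.8,2.6,0,0],
    [5.5,1.8,2.6,0,0],
    [5.5,1.8,2.6,0,0],
    [5.5,1.8,2.6,0,0],
    [5.5,1.8,2.6,0,0],
    [5.5,1.8,2.6,0,0],
    [5.5,1.2,2.6,0,0]
  ]
}}

```text
time: 1.63
ee_pos: [0.4822, -0.0954, 0.2314]
tcp_rot: [3.141, -0.001, 0.015]
ft_force: [-0.3, -0.3, -0.4]
width: 0.055
grasp_force: 0.0
```

{"name": "arm_command", "arguments": {
  "rows": [
    [5.5,0,0,0,0],
    [5.5,0,0,0,0],
    [5.5,0,0,0,0]
  ]
}}

```text
time: 1.88
ee_pos: [0.4805, -0.097, 0.2312]
tcp_rot: [3.141, 0.0, 0.015]
ft_force: [-1.3, -0.0, 0.3]
width: 0.0553
grasp_force: 0.0
```

{"name": "arm_command", "arguments": {
  "rows": [
    [5.5,0.0,0,-4,0],
    [5.5,0,0,-4,0],
    [5.5,0,0,-4,0],
    [5.5,0,0,-4,0],
    [5.5,0,0,-3,0],
    [5.5,0,0,-2,0],
    [5.5,0,0,-1.5,0],
    [5.5,0,0,0,0]
  ]
}}

```text
time: 2.55
ee_pos: [0.4779, -0.0974, 0.0035]
tcp_rot: [-3.14, 0.005, 0.012]
ft_force: [-0.7, -0.8, -0.3]
width: 0.0551
grasp_force: 0.0
```

{"name": "arm_command", "arguments": {
  "rows": [
    [5.5,0,0,0,0],
    [3.0,0,0,0,0],
    [3.0,0,0,0,0],
    [3.0,0,0,0,0],
    [3.0,0,0,0,0],
    [3.0,0,0,0,0]
  ]
}}

```text
time: 3.05
ee_pos: [0.4818, -0.0976, 0.0079]
tcp_rot: [3.14, -0.002, 0.015]
ft_force: [-2.0, -0.9, 6.6]
width: 0.0351
grasp_force: 60.1
```

{"name": "arm_command", "arguments": {
  "rows": [
    [3.0,0,0,3,0],
    [3.0,0,0,4,0],
    [3.0,0,0,4,0],
    [3.0,0,0,3,0],
    [3.0,3,1.5,0,0],
    [3.0,3,1.5,0,0],
    [3.0,3,1.5,0,0],
    [3.0,3,1.5,0,0]
  ]
}}

```text
time: 3.72
ee_pos: [0.6023, -0.0361, 0.1476]
tcp_rot: [3.141, -0.002, 0.014]
ft_force: [1.2, -0.8, -1.3]
width: 0.0351
grasp_force: 60.5
```

{"name": "arm_command", "arguments": {
  "rows": [
    [3.0,1.4,0.9,0,0],
    [3.0,0,0,0,0],
    [3.0,0,0,0,0],
    [3.0,0,0,0,0]
  ]
}}

```text
time: 4.05
ee_pos: [0.6138, -0.0279, 0.1462]
tcp_rot: [3.141, 0.001, 0.015]
ft_force: [-0.4, -0.4, -1.5]
width: 0.0356
grasp_force: 60.5
```

Run:
```python
from station import arm
from h import *
s=arm.get_image("scene");d=arm.get_image("top")
a=cv2.resize(s["img"][170:320,190:350],None,fx=4,fy=4,interpolation=cv2.INTER_CUBIC)
cv2.imwrite("pics/over1.png",a[:,:,::-1]); p=arm.sense();print(p["ee_pos"],p["tcp_rot"],p["ft_force"])
# predicted bottom centre of sleeve
q=p["ee_pos"]-[0,0,.007]; print([ (np.array(proj(s,q+[0,0,z]))-[190,170])*4 for z in(0,.04)])
```

```text
[ 0.61370255 -0.02833484  0.14640843] [3.14156198e+00 7.92028728e-04 1.39757753e-02] [-0.04800865  0.33334444 -2.08069159]
[array([291.79720851, 267.74358552]), array([282.99001168, 198.23737471])]
```

View pics/over1.png

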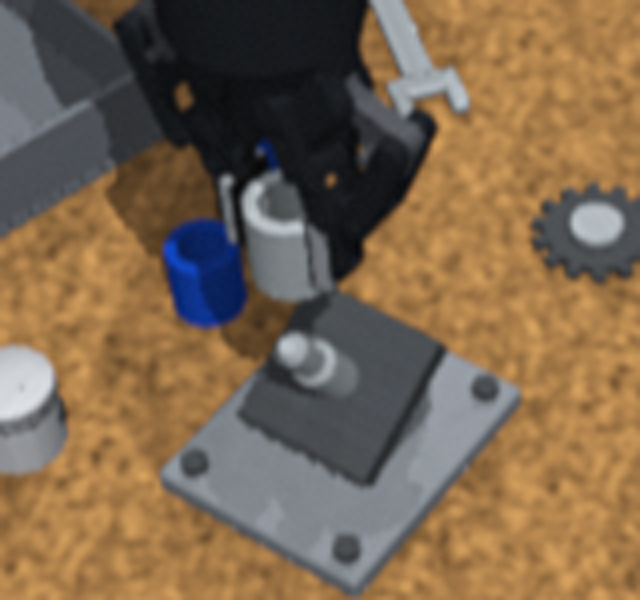

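The sleeve is held upright at crop (285,240), in line with the pin tip at (292,350), which agrees with the predicted position. I'll lower it over the tip.

{"name": "arm_command", "arguments": {
  "rows": [
    [3.0,0.1,0,-1.5,0],
    [3.0,0,0,-1.0,0],
    [3.0,0,0,-1,0],
    [3.0,0,0,-0.5,0],
    [3.0,0,0,0,0]
  ]
}}

```text
time: 4.57
ee_pos: [0.6146, -0.028, 0.1047]
tcp_rot: [-3.141, 0.002, 0.014]
ft_force: [0.8, -1.2, -1.7]
width: 0.0351
grasp_force: 60.5
```

{"name": "arm_command", "arguments": {
  "rows": [
    [3.0,0,0,-0.5,0],
    [3.0,0,0,-0.4,0],
    [3.0,0,0,-0.3,0],
    [3.0,0,0,0,0],
    [3.0,0,0,0,0]
  ]
}}

```text
time: 4.98
ee_pos: [0.6158, -0.0278, 0.0942]
tcp_rot: [-3.142, 0.0, 0.015]
ft_force: [0.6, -0.3, -1.1]
width: 0.0355
grasp_force: 60.5
```

No contact forces. I'll release it gently between the pads.

{"name": "arm_command", "arguments": {
  "rows": [
    [4.1,0,0,0,0],
    [4.1,0,0,0,0],
    [4.1,0,0,0,0],
    [4.1,0,0,0,0],
    [4.1,0,0,0,0],
    [4.1,0,0,0,0],
    [4.1,0,0,0,0],
    [4.1,0,0,0,0]
  ]
}}

```text
time: 5.65
ee_pos: [0.6158, -0.0278, 0.0943]
tcp_rot: [-3.142, -0.0, 0.015]
ft_force: [-0.3, 0.3, -0.4]
width: 0.041
grasp_force: 0.0
```

Run:
```python
from station import arm
from h import *
s=arm.get_image("scene");d=arm.get_image("top")
a=cv2.resize(s["img"][190:320,210:330],None,fx=4,fy=4,interpolation=cv2.INTER_CUBIC)
cv2.imwrite("pics/rel1.png",a[:,:,::-1]); p=arm.sense();print(p["ee_pos"],p["width"],p["ft_force"])
```

```text
[ 0.6157823  -0.02781731  0.09426683] 0.04107335034462288 [-0.01544837 -0.32696198 -0.45136815]
```

View pics/rel1.png

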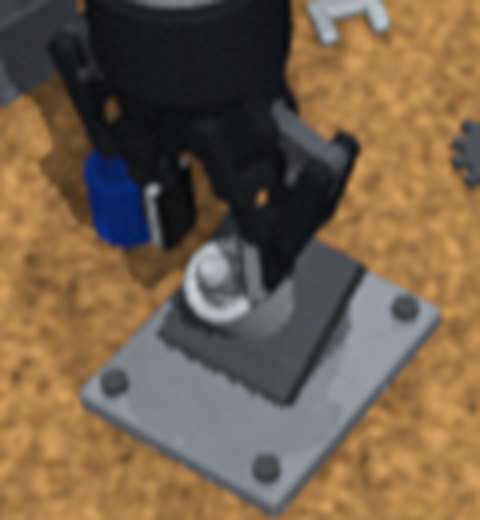

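The sleeve slid fully down and rests on the plate, tilted, with its rim at crop (220,285). The pin tip shows inside the bore, so this one fits and goes in the tin. I'll pause, regrip, and draw it off along the pin.

{"name": "arm_command", "arguments": {
  "rows": [
    [4.8,0,0,0,0],
    [4.8,0,0,0,0],
    [4.8,0,0,0,0],
    [4.8,-0.3,0,-1.5,0],
    [4.8,-0.2,0,-1.2,0],
    [4.8,-0.2,0,-1,0],
    [4.8,0,0,0,0],
    [4.8,0,0,0,0]
  ]
}}

```text
time: 6.42
ee_pos: [0.6082, -0.0278, 0.0568]
tcp_rot: [-3.141, 0.001, 0.015]
ft_force: [0.3, 0.3, -0.0]
width: 0.0478
grasp_force: 0.0
```

{"name": "arm_command", "arguments": {
  "rows": [
    [3.0,0,0,0,0],
    [3.0,0,0,0,0],
    [3.0,0,0,0,0],
    [3.0,0,0,0,0],
    [3.0,0,0,0,0]
  ]
}}

```text
time: 6.83
ee_pos: [0.6094, -0.0282, 0.0582]
tcp_rot: [3.141, -0.001, 0.015]
ft_force: [-2.7, -0.6, 5.3]
width: 0.0337
grasp_force: 60.1
```

{"name": "arm_command", "arguments": {
  "rows": [
    [3.0,0.25,0,0.43,0],
    [3.0,0.5,0,0.87,0],
    [3.0,0.5,0,0.87,0],
    [3.0,0.5,0,0.87,0],
    [3.0,0.5,0,0.87,0],
    [3.0,0.5,0,0.87,0],
    [3.0,0.5,0,0.87,0],
    [3.0,0,0,0,0]
  ]
}}

```text
time: 7.5
ee_pos: [0.6441, -0.028, 0.1164]
tcp_rot: [3.141, -0.005, 0.015]
ft_force: [0.9, -0.4, -2.0]
width: 0.0338
grasp_force: 59.6
```

{"name": "arm_command", "arguments": {
  "rows": [
    [3.0,0.6,0,1.0,0],
    [3.0,0.6,0,1.0,0],
    [3.0,0,0,3,0],
    [3.0,0,0,3,0],
    [3.0,0,0,0,0],
    [3.0,0,0,0,0]
  ]
}}

```text
time: 8.0
ee_pos: [0.6547, -0.028, 0.1959]
tcp_rot: [3.141, -0.004, 0.015]
ft_force: [-0.4, 1.0, -2.1]
width: 0.0337
grasp_force: 59.9
```

{"name": "arm_command", "arguments": {
  "rows": [
    [3.0,-1.4,3.6,0,0],
    [3.0,-1.4,3.6,0,0],
    [3.0,-1.4,3.6,0,0],
    [3.0,-1.4,3.6,0,0],
    [3.0,-1.4,3.6,0,0],
    [3.0,-1.4,3.6,0,0],
    [3.0,-1.4,3.6,0,0],
    [3.0,-1.4,3.6,0,0]
  ]
}}

```text
time: 8.67
ee_pos: [0.5471, 0.1787, 0.1921]
tcp_rot: [-3.074, 0.004, 0.153]
ft_force: [1.1, 0.6, -1.3]
width: 0.0334
grasp_force: 60.0
```

{"name": "arm_command", "arguments": {
  "rows": [
    [3.0,-1.3,4,0,0],
    [3.0,0,0,0,0],
    [3.0,0,0,0,0],
    [3.0,0,0,-3,0],
    [3.0,0,0,-3,0],
    [3.0,0,0,-3,0],
    [3.0,0,0,-3,0],
    [3.0,0,0,0,0]
  ]
}}

```text
time: 9.33
ee_pos: [0.5351, 0.1966, 0.0676]
tcp_rot: [-3.061, 0.012, 0.18]
ft_force: [-0.9, -0.2, -2.1]
width: 0.0339
grasp_force: 60.0
```

{"name": "arm_command", "arguments": {
  "rows": [
    [3.0,0,0,-2,0],
    [3.0,0,0,-1.5,0],
    [3.0,0,0,-1,0],
    [3.0,0,0,0,0],
    [3.0,0,0,0,0]
  ]
}}

```text
time: 9.75
ee_pos: [0.54, 0.1966, 0.0287]
tcp_rot: [-3.064, 0.002, 0.18]
ft_force: [0.7, -5.4, -4.6]
width: 0.0337
grasp_force: 65.9
```

A joint limit stopped the travel. I'll lift straight up and look at the joints.

{"name": "arm_command", "arguments": {
  "rows": [
    [3.0,0,0,2,0],
    [3.0,0,0,4,0],
    [3.0,0,0,4,0],
    [3.0,0,0,4,0],
    [3.0,0,0,2,0],
    [3.0,0,0,0,0]
  ]
}}

```text
time: 10.25
ee_pos: [0.5435, 0.1996, 0.1963]
tcp_rot: [-3.059, -0.01, 0.182]
ft_force: [0.6, -0.1, -1.4]
width: 0.0336
grasp_force: 61.2
```

Run:
```python
from station import arm
p=arm.sense();print(p["joint_positions"].round(3),p["ee_pos"],p["tcp_rot"],p["ft_force"])
```

```text
[ 0.181  0.39  -0.194  0.976  0.083  3.141] [0.5434714  0.1996134  0.19632238] [-3.05859377 -0.01047181  0.1816239 ] [ 0.59210719 -0.1120345  -1.36411814]
```

Joint 6 is at its limit (yaw = q1 − q6 + π). Turning the tool positively frees it, and a half turn gives the same grasp.

{"name": "arm_command", "arguments": {
  "rows": [
    [3.0,0,0,0,0.12],
    [3.0,0,0,0,0.12],
    [3.0,0,0,0,0.12],
    [3.0,0,0,0,0.12],
    [3.0,0,0,0,0.12],
    [3.0,0,0,0,0.12],
    [3.0,0,0,0,0.12],
    [3.0,0,0,0,0.12]
  ]
}}

```text
time: 10.92
ee_pos: [0.5393, 0.1986, 0.1887]
tcp_rot: [-3.058, 0.001, 1.147]
ft_force: [0.7, 0.4, -1.9]
width: 0.0336
grasp_force: 61.1
```

{"name": "arm_command", "arguments": {
  "rows": [
    [3.0,0,0,0,0.12],
    [3.0,0,0,0,0.12],
    [3.0,0,0,0,0.12],
    [3.0,0,0,0,0.12],
    [3.0,0,0,0,0.12],
    [3.0,0,0,0,0.12],
    [3.0,0,0,0,0],
    [3.0,0,0,0,0]
  ]
}}

```text
time: 11.58
ee_pos: [0.5393, 0.1988, 0.1888]
tcp_rot: [-3.059, 0.001, 1.859]
ft_force: [-0.7, 0.8, -0.9]
width: 0.0335
grasp_force: 61.2
```

{"name": "arm_command", "arguments": {
  "rows": [
    [3.0,-0.3,3.5,0,0],
    [3.0,-0.3,3.5,0,0],
    [3.0,-0.3,3.4,0,0],
    [3.0,0,0,0,0],
    [3.0,0,0,-4,0],
    [3.0,0,0,-4,0],
    [3.0,0,0,-4,0],
    [3.0,0,0,0,0]
  ]
}}

```text
time: 12.25
ee_pos: [0.5249, 0.3001, 0.0612]
tcp_rot: [-3.046, 0.002, 1.859]
ft_force: [-1.8, -1.4, -2.5]
width: 0.0338
grasp_force: 61.1
```

{"name": "arm_command", "arguments": {
  "rows": [
    [3.0,0,0,-1.5,0],
    [3.0,0,0,-1.5,0],
    [3.0,0,0,-1,0],
    [3.0,0,0,0,0],
    [3.0,0,0,0,0]
  ]
}}

```text
time: 12.67
ee_pos: [0.5309, 0.3026, 0.0298]
tcp_rot: [-3.06, 0.001, 1.861]
ft_force: [-0.1, -0.3, -2.1]
width: 0.0336
grasp_force: 61.1
```

{"name": "arm_command", "arguments": {
  "rows": [
    [3.0,0,0,-0.5,0],
    [3.0,0,0,0,0],
    [3.8,0,0,0,0],
    [4.5,0,0,0,0],
    [5.5,0,0,0,0],
    [5.5,0,0,0,0],
    [5.5,0,0,0,0],
    [5.5,0,0,0,0]
  ]
}}

```text
time: 13.33
ee_pos: [0.5308, 0.3027, 0.024]
tcp_rot: [-3.06, 0.001, 1.862]
ft_force: [0.3, 0.2, -0.5]
width: 0.0549
grasp_force: 0.0
```

{"name": "arm_command", "arguments": {
  "rows": [
    [5.5,0,0,2,0],
    [5.5,0,0,4,0],
    [5.5,0,0,4,0],
    [5.5,0,0,4,0.12],
    [5.5,0,0,3,0.12],
    [5.5,0,0,0,0.12],
    [5.5,0,0,0,0.12],
    [5.5,0,0,0,0.12]
  ]
}}

```text
time: 14.0
ee_pos: [0.5311, 0.3029, 0.1949]
tcp_rot: [-3.061, 0.002, 2.468]
ft_force: [-0.3, 0.0, -0.3]
width: 0.055
grasp_force: 0.0
```

Run:
```python
from station import arm
from h import *
s=arm.get_image("scene")
a=cv2.resize(s["img"][270:400,400:540],None,fx=3,fy=3,interpolation=cv2.INTER_CUBIC)
cv2.imwrite("pics/tin1.png",a[:,:,::-1]); p=arm.sense();print(p["ee_pos"],p["joint_positions"].round(3))
```

```text
[0.53059648 0.30300337 0.19444861] [ 0.417  0.522  0.012  1.132 -0.039  1.089]
```

View pics/tin1.png

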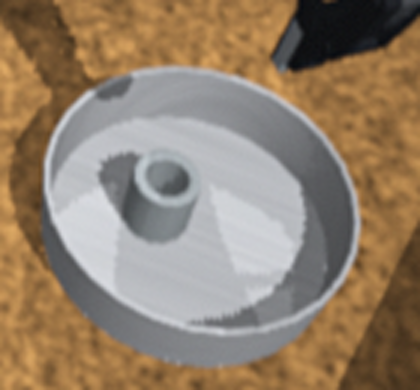

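The first sleeve stands upright in the tin at crop (165,195). The joint limit left a 4.6° tool tilt. Pushing the same way at the opposite joint 6 limit should cancel it, so I'll spin there on the way.

{"name": "arm_command", "arguments": {
  "rows": [
    [5.5,0,0,0,0.124],
    [5.5,0,0,0,0.124],
    [5.5,0,0,0,0.124],
    [5.5,0,0,0,0.124],
    [5.5,0,0,0,0.124],
    [5.5,0,0,0,0.124],
    [5.5,0,0,0,0.124],
    [5.5,0,0,0,0.124]
  ]
}}

```text
time: 14.72
ee_pos: [0.5305, 0.3026, 0.1936]
tcp_rot: [-3.06, 0.001, -2.826]
ft_force: [-0.5, -0.3, -0.3]
width: 0.055
grasp_force: 0.0
```

{"name": "arm_command", "arguments": {
  "rows": [
    [5.5,0,0,0,0.124],
    [5.5,0,0,0,0.124],
    [5.5,0,0,0,0.124],
    [5.5,0,0,0,0.124],
    [5.5,0,0,0,0.124],
    [5.5,0,0,0,0.124],
    [5.5,0,0,0,0.124],
    [5.5,0,0,0,0.124]
  ]
}}

```text
time: 15.38
ee_pos: [0.5305, 0.3026, 0.1937]
tcp_rot: [-3.06, 0.001, -1.834]
ft_force: [-0.3, -0.3, 0.4]
width: 0.0553
grasp_force: 0.0
```

{"name": "arm_command", "arguments": {
  "rows": [
    [5.5,0,0,0,0.124],
    [5.5,0,0,0,0.124],
    [5.5,0,0,0,0.124],
    [5.5,0,0,0,0.124],
    [5.5,0,0,0,0.124],
    [5.5,0,0,0,0.124],
    [5.5,0,0,0,0.124],
    [5.5,0,0,0,0.124]
  ]
}}

```text
time: 16.05
ee_pos: [0.5305, 0.3025, 0.1937]
tcp_rot: [-3.06, 0.002, -0.842]
ft_force: [1.1, 0.6, 0.7]
width: 0.0547
grasp_force: 0.0
```

{"name": "arm_command", "arguments": {
  "rows": [
    [5.5,0,0,0,0.124],
    [5.5,0,0,0,0.124],
    [5.5,0,0,0,0.124],
    [5.5,0,0,0,0.124],
    [5.5,0,0,0,0.124],
    [5.5,0,0,0,0.124],
    [5.5,0,0,0,0.124],
    [5.5,0,0,0,0.124]
  ]
}}

```text
time: 16.72
ee_pos: [0.5306, 0.3024, 0.1937]
tcp_rot: [-3.06, 0.002, 0.15]
ft_force: [-0.4, -0.2, 0.8]
width: 0.055
grasp_force: 0.0
```

{"name": "arm_command", "arguments": {
  "rows": [
    [5.5,0,0,0,0.11],
    [5.5,0,0,0,0.11],
    [5.5,0,0,0,0],
    [5.5,0,0,0,0]
  ]
}}

```text
time: 17.05
ee_pos: [0.5296, 0.3054, 0.1936]
tcp_rot: [-3.062, 0.001, 0.36]
ft_force: [0.4, 0.6, -0.6]
width: 0.0555
grasp_force: 0.0
```

Run:
```python
from station import arm
p=arm.sense();print(p["joint_positions"].round(3),p["ee_pos"],p["tcp_rot"])
```

```text
[ 0.363  0.46  -0.091  1.021  0.08  -3.139] [0.5296016  0.30537336 0.19361307] [-3.06205705e+00  1.45230346e-03  3.60130562e-01]
```

{"name": "arm_command", "arguments": {
  "rows": [
    [5.5,0,-3,0,0],
    [5.5,0,-3,0,0],
    [5.5,0,-3,0,0],
    [5.5,0,0,0,0],
    [5.5,0,0,0,0]
  ]
}}

```text
time: 17.47
ee_pos: [0.5175, 0.2518, 0.1941]
tcp_rot: [-3.093, 0.001, 0.297]
ft_force: [0.4, 0.4, 0.2]
width: 0.0548
grasp_force: 0.0
```

{"name": "arm_command", "arguments": {
  "rows": [
    [5.5,0,-3,0,0],
    [5.5,0,-3,0,0],
    [5.5,0,-3,0,0],
    [5.5,0,-3,0,0],
    [5.5,0,0,0,0],
    [5.5,0,0,0,0]
  ]
}}

```text
time: 17.97
ee_pos: [0.5043, 0.1856, 0.194]
tcp_rot: [-3.137, 0.001, 0.212]
ft_force: [-0.1, 0.5, -0.3]
width: 0.055
grasp_force: 0.0
```

Tilt is cancelled. Now I'll spin back a half turn while moving over the second sleeve.

{"name": "arm_command", "arguments": {
  "rows": [
    [5.5,0,0,0,-0.12],
    [5.5,0,0,0,-0.12],
    [5.5,0,0,0,-0.12],
    [5.5,0,0,0,-0.12],
    [5.5,0,0,0,-0.12],
    [5.5,0,0,0,-0.12],
    [5.5,0,0,0,-0.12],
    [5.5,0,0,0,-0.12]
  ]
}}

```text
time: 18.63
ee_pos: [0.5045, 0.1867, 0.1938]
tcp_rot: [-3.137, 0.002, -0.752]
ft_force: [0.4, 0.1, 0.1]
width: 0.0549
grasp_force: 0.0
```

{"name": "arm_command", "arguments": {
  "rows": [
    [5.5,-0.7,-1,0,-0.12],
    [5.5,-0.7,-1,0,-0.12],
    [5.5,-0.7,-1,0,-0.12],
    [5.5,-0.7,-1,0,-0.12],
    [5.5,-0.7,-1,0,-0.12],
    [5.5,-0.7,-1,0,-0.12],
    [5.5,-0.7,-1,0,-0.12],
    [5.5,-0.6,-1,0,-0.12]
  ]
}}

```text
time: 19.3
ee_pos: [0.4491, 0.1061, 0.1939]
tcp_rot: [-3.138, 0.003, -1.712]
ft_force: [-0.1, 0.8, 0.8]
width: 0.0548
grasp_force: 0.0
```

{"name": "arm_command", "arguments": {
  "rows": [
    [5.5,0,0,0,-0.12],
    [5.5,0,0,0,-0.12],
    [5.5,0,0,0,-0.12],
    [5.5,0,0,0,-0.12],
    [5.5,0,0,0,-0.12],
    [5.5,0,0,0,-0.12],
    [5.5,0,0,0,-0.12],
    [5.5,0,0,0,-0.12]
  ]
}}

```text
time: 19.97
ee_pos: [0.4497, 0.1066, 0.1939]
tcp_rot: [-3.138, 0.003, -2.672]
ft_force: [0.1, -0.8, 0.4]
width: 0.0547
grasp_force: 0.0
```

{"name": "arm_command", "arguments": {
  "rows": [
    [5.5,0,0,0,-0.12],
    [5.5,0,0,0,-0.12],
    [5.5,0,0,0,-0.12],
    [5.5,0,0,0,-0.1],
    [5.5,0,0,0,0],
    [5.5,0,0,0,0]
  ]
}}

```text
time: 20.47
ee_pos: [0.4495, 0.1064, 0.1939]
tcp_rot: [-3.138, 0.002, -3.124]
ft_force: [-0.8, -0.1, 0.3]
width: 0.0551
grasp_force: 0.0
```

{"name": "arm_command", "arguments": {
  "rows": [
    [5.5,0.0,-0.25,-4,0],
    [5.5,0,0,-4,0],
    [5.5,0,0,-4,0],
    [5.5,0,0,-3,0],
    [5.5,0,0,-2,0],
    [5.5,0,0,-1,0],
    [5.5,0,0,-0.7,0],
    [5.5,0,0,0,0]
  ]
}}

```text
time: 21.13
ee_pos: [0.4484, 0.1035, 0.0056]
tcp_rot: [-3.138, -0.0, -3.126]
ft_force: [-0.1, 0.1, 0.2]
width: 0.0549
grasp_force: 0.0
```

{"name": "arm_command", "arguments": {
  "rows": [
    [5.5,0,0,0,0],
    [3.0,0,0,0,0],
    [3.0,0,0,0,0],
    [3.0,0,0,0,0],
    [3.0,0,0,0,0],
    [3.0,0,0,0,0],
    [3.0,0,0,0,0]
  ]
}}

```text
time: 21.72
ee_pos: [0.4502, 0.1038, 0.0081]
tcp_rot: [-3.139, 0.004, -3.127]
ft_force: [-0.7, -0.4, 5.3]
width: 0.035
grasp_force: 59.5
```

{"name": "arm_command", "arguments": {
  "rows": [
    [3.0,0,0,3,0],
    [3.0,0,0,4,0],
    [3.0,0,0,4,0],
    [3.0,0,0,3,0],
    [3.0,3,-2.4,0,0],
    [3.0,3,-2.4,0,0],
    [3.0,3,-2.4,0,0],
    [3.0,3,-2.4,0,0]
  ]
}}

```text
time: 22.38
ee_pos: [0.5704, 0.0064, 0.1479]
tcp_rot: [-3.138, 0.004, -3.126]
ft_force: [0.8, 0.6, -1.8]
width: 0.0355
grasp_force: 60.8
```

{"name": "arm_command", "arguments": {
  "rows": [
    [3.0,3,-2.4,0,0],
    [3.0,1.7,-1.2,0,0],
    [3.0,0,0,0,0],
    [3.0,0,0,0,0],
    [3.0,0,0,0,0]
  ]
}}

```text
time: 22.8
ee_pos: [0.615, -0.0281, 0.1465]
tcp_rot: [-3.138, 0.0, -3.127]
ft_force: [0.3, 0.9, -3.3]
width: 0.035
grasp_force: 60.8
```

Run:
```python
from station import arm
from h import *
s=arm.get_image("scene");p=arm.sense();print(p["ee_pos"],p["tcp_rot"],p["ft_force"])
a=cv2.resize(s["img"][180:280,210:310],None,fx=6,fy=6,interpolation=cv2.INTER_CUBIC)
for off in(0,): 
  q=p["ee_pos"]-[0.0005,0,.0075]
  for z in(0,.04):
    c=[((np.array(proj(s,q+[.018*np.cos(t),.018*np.sin(t),z]))-[210,180]+.5)*6-.5) for t in np.linspace(0,2*np.pi,40)]
    cv2.polylines(a,[np.int32(c)],True,(255,0,0),1)
cv2.imwrite("pics/over2.png",a[:,:,::-1])
```

```text
[ 0.61481934 -0.02780798  0.14664166] [-3.13835465e+00  2.91018018e-04 -3.12638663e+00] [ 0.29411969  0.83460899 -2.53443311]
```

View pics/over2.png

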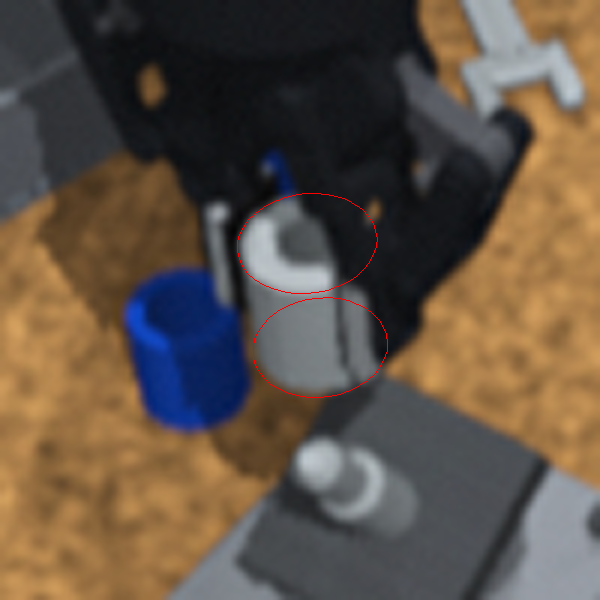

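The sleeve is held upright at crop (300,320), within about 1 mm of the prediction. The tip is at (320,465). I'll descend in small steps and watch the force.

{"name": "arm_command", "arguments": {
  "rows": [
    [3.0,0.2,-0.05,-1.5,0],
    [3.0,0,0,-1.2,0],
    [3.0,0,0,-0.8,0],
    [3.0,0,0,-0.4,0],
    [3.0,0,0,0,0],
    [3.0,0,0,0,0]
  ]
}}

```text
time: 23.35
ee_pos: [0.6179, -0.0287, 0.1081]
tcp_rot: [-3.138, 0.002, -3.127]
ft_force: [0.0, 0.1, -2.0]
width: 0.0353
grasp_force: 60.8
```

{"name": "arm_command", "arguments": {
  "rows": [
    [3.0,0,0,-0.2,0],
    [3.0,0,0,-0.1,0],
    [3.0,0,0,0,0]
  ]
}}

```text
time: 23.6
ee_pos: [0.6183, -0.0291, 0.105]
tcp_rot: [-3.138, 0.002, -3.127]
ft_force: [0.8, 0.1, -1.4]
width: 0.0352
grasp_force: 60.8
```

{"name": "arm_command", "arguments": {
  "rows": [
    [3.0,0,0,-0.2,0],
    [3.0,0,0,0,0]
  ]
}}

```text
time: 23.77
ee_pos: [0.6187, -0.029, 0.1029]
tcp_rot: [-3.138, 0.003, -3.127]
ft_force: [1.2, -0.8, -1.7]
width: 0.0353
grasp_force: 60.8
```

{"name": "arm_command", "arguments": {
  "rows": [
    [3.0,-0.1,0.05,-0.1,0],
    [3.0,0,0,-0.1,0],
    [3.0,0,0,0,0]
  ]
}}

```text
time: 24.02
ee_pos: [0.6185, -0.0287, 0.1015]
tcp_rot: [-3.138, 0.005, -3.127]
ft_force: [4.3, 0.6, 0.2]
width: 0.0352
grasp_force: 61.1
```

{"name": "arm_command", "arguments": {
  "rows": [
    [3.0,0,0,-0.15,0],
    [3.0,0,0,0,0],
    [3.0,0,0,0,0]
  ]
}}

```text
time: 24.27
ee_pos: [0.6186, -0.0287, 0.1]
tcp_rot: [-3.138, 0.005, -3.127]
ft_force: [5.6, -0.8, 0.9]
width: 0.035
grasp_force: 61.2
```

Sideways contact inside the bore, so the tip is in. I'll shift +x to unload and go slightly deeper.

{"name": "arm_command", "arguments": {
  "rows": [
    [3.0,0.1,0,0,0],
    [3.0,0.05,0,-0.1,0],
    [3.0,0,0,0,0],
    [3.0,0,0,0,0]
  ]
}}

```text
time: 24.6
ee_pos: [0.6188, -0.0287, 0.0982]
tcp_rot: [-3.138, 0.002, -3.127]
ft_force: [5.3, 0.1, 0.7]
width: 0.0353
grasp_force: 61.1
```

{"name": "arm_command", "arguments": {
  "rows": [
    [3.8,0,0,0,0],
    [4.1,0,0,0,0],
    [4.1,0,0,0,0],
    [4.1,0,0,0,0],
    [4.1,0,0,0,0],
    [4.1,0,0,0,0],
    [4.1,0,0,0,0],
    [4.1,0,0,0,0]
  ]
}}

```text
time: 25.27
ee_pos: [0.6185, -0.0286, 0.0983]
tcp_rot: [-3.138, 0.002, -3.127]
ft_force: [-0.0, -0.2, 0.3]
width: 0.0412
grasp_force: 0.0
```

Run:
```python
from station import arm
from h import *
s=arm.get_image("scene");d=arm.get_image("top");p=arm.sense();print(p["ee_pos"],p["ft_force"])
a=cv2.resize(s["img"][200:300,220:300],None,fx=6,fy=6,interpolation=cv2.INTER_CUBIC)
cv2.imwrite("pics/rel2.png",a[:,:,::-1])
```

```text
[ 0.61859485 -0.02855173  0.09830382] [ 0.7163751   0.37473919 -0.11332421]
```

View pics/rel2.png

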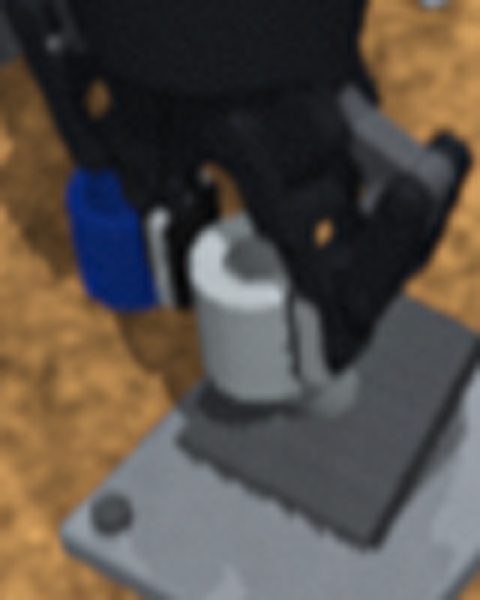

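Run:
```python
from station import arm
from h import *
s=arm.get_image("scene");f=np.array([.593,-.0285,.05])
for n,b,ax in(("step",f+29*.001*np.array([.5,0,.866]),np.array([.5,0,.866])),("upright",np.array([.618,-.0285,.0908]),np.array([0,0,1.])),("upright dropped 10",np.array([.618,-.0285,.081]),np.array([0,0,1.]))):
    for t in(0,.04):
        u=np.cross(ax,[0,1,0]);v=np.array([0,1.,0]);o=b+ax*t
        c=np.array([(np.array(proj(s,o+.018*(np.cos(q)*u+np.sin(q)*v)))-[220,200]+.5)*6-.5 for q in np.linspace(0,6.28,60)])
        print(n,t,"c",c.mean(0).round(),"x",c[:,0].min().round(),c[:,0].max().round(),"y",c[:,1].min().round(),c[:,1].max().round())
```

```text
step 0 c [293. 362.] x 234.0 352.0 y 302.0 425.0
step 0.04 c [238. 327.] x 176.0 299.0 y 264.0 393.0
upright 0 c [266. 351.] x 200.0 330.0 y 302.0 401.0
upright 0.04 c [253. 255.] x 185.0 319.0 y 206.0 306.0
upright dropped 10 0 c [268. 373.] x 204.0 332.0 y 325.0 424.0
upright dropped 10 0.04 c [256. 279.] x 189.0 322.0 y 230.0 330.0
```

The outline matches the upright pose: top rim x from 188 and y 212–310, against 185 and 206–306 predicted. The sleeve hung up on the tip instead of aligning with the pin. I'll nudge its top towards +x with the closed fingers so that it can tip onto the pin.

{"name": "arm_command", "arguments": {
  "rows": [
    [5.2,0,0,0,0],
    [5.2,0,0,0,0],
    [5.2,0,0,1.5,0],
    [5.2,0,0,2,0],
    [5.2,0,0,2,0],
    [5.2,0,0,0.5,0],
    [2,-2.5,0,0,0],
    [0,-3,0,0,0]
  ]
}}

```text
time: 26.08
ee_pos: [0.565, -0.0288, 0.1583]
tcp_rot: [-3.137, 0.005, -3.127]
ft_force: [-0.9, -0.1, -1.1]
width: 0.0286
grasp_force: 0.0
```

{"name": "arm_command", "arguments": {
  "rows": [
    [0,0,0,0,0],
    [0,0,0,0,0],
    [0,0,0,-1.5,0],
    [0,0,0,-1.5,0],
    [0,0,0,-1.3,0],
    [0,0,0,0,0],
    [0,0,0,0,0]
  ]
}}

```text
time: 26.67
ee_pos: [0.5638, -0.0286, 0.1146]
tcp_rot: [-3.138, 0.001, -3.127]
ft_force: [-0.1, 0.3, 0.1]
width: 0.0001
grasp_force: 0.0
```

Run:
```python
from station import arm
from h import *
s=arm.get_image("scene");p=arm.sense();print(p["ee_pos"],p["ft_force"],p["width"])
cv2.imwrite("pics/n0.png",s["img"][:,:,::-1])
m=grey(s["img"][200:300,220:300],70,110)
c=max(cv2.findContours(m,cv2.RETR_EXTERNAL,cv2.CHAIN_APPROX_NONE)[0],key=lambda c:cv2.pointPolygonTest(c,(38,60),True))
x,y,w,h=cv2.boundingRect(c);print("sleeve bbox 6x",x*6,(x+w)*6,y*6,(y+h)*6,cv2.contourArea(c))
```

```text
[ 0.56433552 -0.0286235   0.11536097] [ 0.45302757 -0.53102011 -0.08949996] -0.00011488397527439841
sleeve bbox 6x 186 354 210 402 536.5
```

{"name": "arm_command", "arguments": {
  "rows": [
    [0,1,0,0,0],
    [0,1,0,0,0],
    [0,0.4,0,0,0],
    [0,0.3,0,0,0],
    [0,0.3,0,0,0],
    [0,0,0,0,0]
  ]
}}

```text
time: 27.22
ee_pos: [0.5942, -0.0286, 0.1156]
tcp_rot: [-3.138, 0.003, -3.127]
ft_force: [-0.5, -0.9, 0.2]
width: 0.0001
grasp_force: 0.0
```

{"name": "arm_command", "arguments": {
  "rows": [
    [0,0.3,0,0,0],
    [0,0.3,0,0,0],
    [0,0,0,0,0],
    [0,0,0,0,0]
  ]
}}

```text
time: 27.55
ee_pos: [0.5996, -0.0286, 0.1153]
tcp_rot: [-3.138, 0.002, -3.127]
ft_force: [0.5, 0.1, -0.2]
width: 0.0002
grasp_force: 0.0
```

```bash
cat > chk.py <<'E'
from station import arm
from h import *
s=arm.get_image("scene");p=arm.sense();print(p["ee_pos"],p["ft_force"],p["width"])
m=grey(s["img"][200:300,220:300],70,110)
c=max(cv2.findContours(m,cv2.RETR_EXTERNAL,cv2.CHAIN_APPROX_NONE)[0],key=lambda c:cv2.pointPolygonTest(c,(38,60),True))
x,y,w,h=cv2.boundingRect(c);print("sleeve bbox 6x",x*6,(x+w)*6,y*6,(y+h)*6,cv2.contourArea(c))
E
python3 chk.py
```

```text
[ 0.59951551 -0.02852394  0.11524653] [-0.24497251  0.13552241  0.34744026] -0.00024456814923771726
sleeve bbox 6x 174 354 270 402 429.5
```

The outline (x from 174, y from 270) now matches the step pose (176, 264). The sleeve stopped at the step, so it belongs in the box. I'll back off, let it rest, and take one look.

{"name": "arm_command", "arguments": {
  "rows": [
    [0,-1,0,0,0],
    [0,-1.5,0,0,0],
    [0,-1,0,0,0],
    [0,0,0,3,0],
    [5.2,0,0,3,0],
    [5.2,0,0,0,0],
    [5.2,0,0,0,0],
    [5.2,0,0,0,0]
  ]
}}

```text
time: 28.27
ee_pos: [0.5643, -0.0285, 0.1751]
tcp_rot: [-3.138, 0.002, -3.127]
ft_force: [-0.5, 0.4, 0.9]
width: 0.048
grasp_force: 0.0
```

```bash
python3 chk.py
python3 - <<'E'
from station import arm
from h import *
s=arm.get_image("scene");d=arm.get_image("top")
a=np.hstack([cv2.resize(i,(400,500),interpolation=cv2.INTER_CUBIC) for i in(s["img"][200:300,220:300],d["img"][150:225,308:368])])
cv2.imwrite("pics/step2.png",a[:,:,::-1])
E
```

```text
[ 0.56387054 -0.02842178  0.17438449] [0.15086877 0.45862746 0.1560099 ] 0.051653860004358475
sleeve bbox 6x 174 354 276 402 441.5
```

View pics/step2.png

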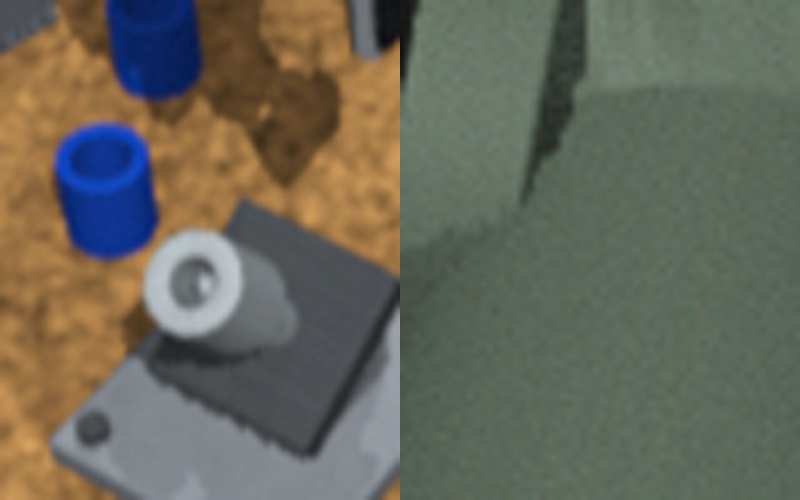

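The sleeve sits tilted on the step: its rim is at (195,285), the tip is recessed in the bore, and the thicker pin shows below at (290,320). I'll grip it and draw it off.

{"name": "arm_command", "arguments": {
  "rows": [
    [5.2,2,0,0,0],
    [5.2,2,0,0,0],
    [5.2,1.7,0,0,0],
    [5.2,0,0,0,0],
    [5.2,0,0,-3,0],
    [5.2,0,0,-3,0],
    [5.2,0,0,-2,0],
    [5.2,0,0,-1.4,0]
  ]
}}

```text
time: 29.08
ee_pos: [0.6185, -0.0281, 0.0777]
tcp_rot: [-3.139, -0.004, -3.127]
ft_force: [-0.1, -0.4, 0.3]
width: 0.0521
grasp_force: 0.0
```

{"name": "arm_command", "arguments": {
  "rows": [
    [5.2,0,0,0,0],
    [5.2,0,0,0,0],
    [3,0,0,0,0],
    [3,0,0,0,0],
    [3,0,0,0,0],
    [3,0,0,0,0],
    [3,0,0,0,0],
    [3,0,0,0,0]
  ]
}}

```text
time: 29.75
ee_pos: [0.6221, -0.0286, 0.0825]
tcp_rot: [-3.138, 0.003, -3.127]
ft_force: [-1.2, -0.0, 5.6]
width: 0.0351
grasp_force: 60.1
```

{"name": "arm_command", "arguments": {
  "rows": [
    [3,0.25,0,0.43,0],
    [3,0.5,0,0.87,0],
    [3,0.5,0,0.87,0],
    [3,0.5,0,0.87,0],
    [3,0.5,0,0.87,0],
    [3,0,0,3,0],
    [3,0,0,4,0],
    [3,0,0,0,0]
  ]
}}

```text
time: 30.42
ee_pos: [0.6491, -0.0292, 0.1992]
tcp_rot: [-3.136, 0.014, -3.127]
ft_force: [2.5, 0.2, -0.7]
width: 0.035
grasp_force: 60.4
```

{"name": "arm_command", "arguments": {
  "rows": [
    [3,-1.1,-3.6,0,0],
    [3,-1.1,-3.6,0,0],
    [3,-1.1,-3.6,0,0],
    [3,-1.1,-3.6,0,0],
    [3,-1.1,-3.6,0,0],
    [3,-1.1,-3.6,0,0],
    [3,-1.1,-3.6,0,0],
    [3,-1.0,-3.6,0,0]
  ]
}}

```text
time: 31.08
ee_pos: [0.557, -0.3187, 0.1914]
tcp_rot: [-3.137, 0.003, -3.127]
ft_force: [1.3, -0.2, -2.7]
width: 0.0351
grasp_force: 60.5
```

{"name": "arm_command", "arguments": {
  "rows": [
    [3,0,0,0,0],
    [3,0,0,0,0],
    [3,0,0,0,0]
  ]
}}

```text
time: 31.33
ee_pos: [0.5574, -0.3167, 0.1907]
tcp_rot: [-3.138, 0.002, -3.128]
ft_force: [-0.1, 0.6, -2.0]
width: 0.0354
grasp_force: 60.7
```

{"name": "arm_command", "arguments": {
  "rows": [
    [3,0,0,-3,0],
    [3,0,0,-4,0],
    [3,0,0,-3,0],
    [3,0,0,-2,0],
    [3,0,0,-2,0],
    [3,0,0,-1.3,0],
    [3,0,0,-1,0],
    [3,0,0,0,0]
  ]
}}

```text
time: 32.0
ee_pos: [0.5566, -0.3142, 0.0253]
tcp_rot: [-3.14, -0.001, -3.125]
ft_force: [-0.1, 0.1, -2.9]
width: 0.0351
grasp_force: 60.7
```

{"name": "arm_command", "arguments": {
  "rows": [
    [3,0,0,0,0],
    [3.8,0,0,0,0],
    [4.5,0,0,0,0],
    [5.5,0,0,0,0],
    [5.5,0,0,0,0],
    [5.5,0,0,0,0],
    [5.5,0,0,0,0],
    [5.5,0,0,0,0]
  ]
}}

```text
time: 32.67
ee_pos: [0.5572, -0.3167, 0.0276]
tcp_rot: [-3.138, 0.002, -3.127]
ft_force: [0.1, -0.0, -0.4]
width: 0.0547
grasp_force: 0.0
```

{"name": "arm_command", "arguments": {
  "rows": [
    [5.5,0,0,2,0],
    [5.5,0,0,3,0],
    [5.5,0,0,4,0],
    [5.5,0,0,4,0],
    [5.5,0,0,4,0],
    [5.5,-3,3,0,0],
    [5.5,-3,3,0,0],
    [5.5,0,0,0,0]
  ]
}}

```text
time: 33.33
ee_pos: [0.4897, -0.2501, 0.1952]
tcp_rot: [3.137, -0.009, -3.125]
ft_force: [-0.7, 1.4, -1.7]
width: 0.0551
grasp_force: 0.0
```

Run:
```python
from station import arm
from h import *
print(arm.sense()["ee_pos"])
d=arm.get_image("scene");a=cv2.imread("pics/scene0.png")[:,:,::-1]
df=(cv2.absdiff(a,d["img"]).max(2)>45).astype(np.uint8)
df=cv2.morphologyEx(df,cv2.MORPH_OPEN,np.ones((3,3),np.uint8))
for c in cv2.findContours(df,cv2.RETR_EXTERNAL,cv2.CHAIN_APPROX_SIMPLE)[0]:
    if cv2.contourArea(c)>25: print(cv2.boundingRect(c))
print("box sleeve expected",proj(d,[.557,-.317,.005]),proj(d,[.557,-.317,.045]))
```

```text
[ 0.48974126 -0.25013738  0.19522099]
(449, 324, 14, 12)
(433, 321, 30, 29)
(365, 242, 27, 27)
(272, 208, 21, 27)
(170, 182, 16, 11)
(420, 127, 53, 17)
(396, 118, 13, 17)
(169, 114, 58, 56)
(214, 100, 20, 28)
(314, 89, 88, 57)
(214, 73, 16, 11)
(269, 65, 13, 12)
(207, 51, 23, 16)
(172, 51, 11, 9)
(180, 46, 20, 27)
(297, 37, 73, 59)
(171, 30, 37, 12)
(397, 26, 27, 54)
(560, 19, 7, 9)
(239, 16, 74, 32)
(481, 3, 7, 8)
(407, 3, 20, 17)
(489, 0, 77, 90)
(439, 0, 43, 52)
(162, 0, 38, 12)
box sleeve expected (np.float64(176.29448214733273), np.float64(205.33940274463782)) (np.float64(172.16411073927955), np.float64(191.01698803016237))
```

The only changes on the stall are the sleeves leaving their start spots and the one in the tin at (448,335) and the other in the box at (178,188). The bystanders show no difference. I'll hand it in.

{"name": "arm_command", "arguments": {
  "rows": [
    [5.5,0,0,0,0],
    [5.5,0,0,0,0],
    [5.5,0,0,0,0],
    [5.5,0,0,0,0]
  ]
}}

```text
time: 33.72
ee_pos: [0.4991, -0.2586, 0.1974]
tcp_rot: [-3.137, 0.002, -3.127]
ft_force: [-0.8, -0.2, 0.7]
width: 0.0551
grasp_force: 0.0
```

```bash
python3 -c "
from station import arm
print(arm.sign_off())"
```

```text
the job is handed in; nothing more can be done
None
```

I handed the job in at 33.7 s: the sleeve that reached the plate is in the tin, and the one that stopped at the step (after a light nudge to seat it on the pin) is in the box, a placement I checked only by image difference.

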